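# Move the hand rest to the working shoe

## Robot

A 6-joint arm with a two-finger parallel gripper is mounted at the origin on a cart in front of the work surface, level with it; the furniture and walls round the work are solid. World frame = base frame: x ahead of the robot, y to its left, z up, the work surface at z = 0. Lengths are in m, angles in rad, forces in N, time in s.
With the tool pointing down it reaches from about 0.375 to 0.975 m from the base axis. Payload 3.8 kg.
Tool frame: the origin (TCP) lies between the finger pads, 19 mm behind the fingertips; this is the grasp point; z points along the fingers, y is the line along which they close (so a half turn about z gives the same grasp; the last joint's range is limited). The gripper opens to 85 mm and grips with 20 to 120 N. Pads are 22 mm wide; open, the fingers measure 114 mm over their backs; the gripper's body (76 mm by 85 mm) begins 54 mm behind the grasp point. The pads swing forward as they close: fully open they stand 13 mm farther back than shut.
Start: joints at [-0.037, 0.264, 1.604, -0, 1.274, -0.037], TCP at [0.675, -0, 0.25] pointing down, gripper open.
Joint ranges: [-2.63, 2.63], [-0.94, 2.18], [0.31, 2.57], [-1.31, 4.45], [0, 2.66], [-2.55, 2.55]. Speed limits (rad/s): [2.57, 2.57, 3.14, 3.14, 3.14, 3.14].

## Interface

Orientations are given as a rotation vector (axis times angle).
In Python, from workcell import readout, read_camera, finish_job gives the robot as it stands.
- The arm moves only by the tool jog_arm, never from a script. Its argument "deltas" is one flat list of numbers, 7 for each row, row after row: the shift along the tool's x, y, z in m, then the turn, a rotation vector about the tool's x, y, z in degrees, then the gripper command: -1 is shut, 1 is fully open, values between are in proportion. A call has 1 to 8 rows; each row is the pose to reach, as a shift and turn from the pose commanded when the call began, along the tool's axes at that moment; what a row does not reach only later rows make up. A row lasts 1/10 s, in which the tool goes at most 50 mm and 8.59 degrees, less where a joint would pass 70% of its speed; a pose out of reach is approached as far as the arm can. A call with a gripper value outside its range is refused whole. The fingers move at their own pace and stop on an object; "squeeze" is the grip in N (left out, the last holds). Time passes only in rows, so rows that repeat a pose let the fingers close. It gives the time, the measured TCP pose, the force, the opening and the grip force at its end, in the units of the state.
- readout.read_state(): the state, without advancing time (a new reading comes with each control period).
- read_camera(name): name is "scene" or "side" or "wrist"; returns a dict with "color" (480x640x3 uint8, blue, green, red), "fx", "fy", "cx", "cy" (pixels), "dist" ([k1, k2, p1, p2, k3] as OpenCV has them; the pictures are not rectified), "origin" and "attitude" of the camera in the world. Camera axes: x right, y down, z forward; pixel columns grow to the right and rows downward; lengths in m; the calibration is good to about 2 mm. A picture is of the moment at which its call begins. There is no depth.
- finish_job(): hands the job in; it is judged then, once.
The state is a dict: "time": time; "q": joint angles; "joint_vel": joint speeds; "joint_torque": joint torques, N m; "tool_pos": TCP position; "tcp_rot": TCP orientation; "wrist_force": force on the tool from outside, world axes, zero at the start; "torque": the same for the moment, N m; "width": opening from 0.0 (shut) to 1.0 (fully open); "grip_force": force on a finger pad.
Only numpy, scipy, OpenCV 4.12 (cv2) and the standard library are available. Lean on these libraries where they do the work, as an engineer would, in place of code of your own. Each camera call takes 0.05 s, during which the arm holds its last target. There are 200 camera calls.

## Task

Get the hand rest ready for decorating: press down the thumb tab of the sprung catch on the parking shoe (the one on the wooden board) so that the rest springs loose, draw it straight out of its dovetail, and slide it gently into the dovetail of the working shoe (on the steel base plate) until it is fully home and the catch clicks up behind it. Do not force it against the end stop, let go of it at the end, and leave the other things on the bench alone.

Things in the scene. Friction and masses are not known exactly. Their poses are not given: they have to be found in the camera images.
- rest_plate: Hand rest: wooden block on the middle of an aluminium dovetail plate 80 mm long (x), 10 mm thick, 60 mm wide (y) at the bottom, 48 mm at the top; 0.3 to 0.6 kg. Origin: centre of the plate's underside, z up. x runs along the dovetail; it fits either way round. It starts latched in the parking shoe, its x along that shoe's.
- rest_block (a point): In the wooden block of the hand rest, 40 mm above the plate's underside: a good TCP place. The block is 40 (x) x 36 (y) x 44 mm high, edges rounded; its top is 54 mm above the plate's underside. Pinched here, the fingertips clear the rails; with the fingers closing along x (front and back faces) the push does not tip the plate in the grip.
- park_board: Parking shoe: steel dovetail shoe on a wooden board 150 x 110 x 18 mm, fixed. Origin: on the bench under the middle of the slot, z up, +x = the way a plate is pushed in (roughly away from the robot); it is drawn out to -x. Latched, the plate's origin is at x -2, y 0, z 52 mm; beyond x = -95 mm it is free. The shoe is built like the working one (see work_slot).
- park_slot (a point): On the slot floor of the parking shoe, 52 mm above its origin, axes as the board's. A sprung ejector pin in the end stop (5 to 6.5 N) pushes the plate out by 12 to 15 mm when the catch is pressed; the plate then lies over the catch and keeps it down, so the tab may be let go.
- park_tab (a point): Middle of the top of the thumb tab of the parking catch: ribbed steel, 38 (x) x 36 mm (y), 76 mm in front (-x) of the board's origin, 45 mm above the bench when up. Moves straight down 8.5 mm against a spring (2 to 6 N in all). Press here or up to 8 mm nearer the robot, not nearer the shoe: the rest comes out towards it, its plate to x = -57 mm.
- park_catch (a joint): Parking catch: 0 = up (its upright nose, 6 mm above the slot floor, stands behind the plate and locks it), +0.0085 m = pressed fully down.
- work_base: Working shoe on a dark steel base plate 170 x 110 x 8 mm, fixed; empty at the start. Origin: on the bench under the nominal middle of the slot, z up, +x = the way a plate is pushed in. The whole shoe (slot, stop, catch) is clamped up to 12 mm either way along x from nominal, different every time, not reported: the depth must be felt. Against the stop, the plate's origin is at x = 0 + setting.
- work_slot (a point): On the working slot's floor at its nominal middle, 42 mm above the bench. Shoe: block from x -42 to +58 mm, 92 mm wide, rails 13 mm high, end stop at x +40, 16 mm high. Between the rails the plate has 1.6 mm play to each side and 2 mm in height. Latched and let go, it rests 2 mm short of the stop; not latched, the ejector pin pushes it out again.
- work_mouth (a point): Middle of the working slot's mouth at floor height (x -42 mm, nominal), flared 3 mm to each side, floor ramped 2 mm. Start with the plate's origin 80 mm or more in front, about 1 mm above floor height. The catch's sloped nose reaches 16 mm in front of the mouth; its tab lies lower. Sliding takes 2 to 6 N, the last 12 mm 6 to 11 N, then the stop is hard; 55 N of contact is forcing.
- work_catch (a joint): Working catch: 0 = up, +0.0085 m = fully down. The plate holds it down (+0.005 to +0.0085) while it slides over it; it springs back to about 0 when the plate is home: the click. It is also up while no plate is over it.
- brush: Bystander: brush, 203 x 18 x 14 mm, lying on the bench. Origin centre of its underside.
- spatula: Bystander: thin pale modelling tool, 175 x 14 x 8 mm, lying between the shoes. Origin centre of its underside.
- rib: Bystander: oval wooden rib, 43 x 100 x 8 mm. Origin centre of its underside.
- plaster: Bystander: small plaster block, 42 x 74 x 26 mm. Origin centre of its underside.

How it is judged:
By the outcome, as a careful person would: the job done as asked, in the order asked, and still so for the second after the job is handed in, with the robot touching nothing.
It also fails if it takes over 53 s, if anything falls off the work surface, if the arm or the gripper's body presses on something with over 40 N, if the wrist force passes 120 N, or if a joint passes its speed limit or range.

## Working session

There is one attempt and no reset: what is moved stays moved. The work goes in short steps, Python scripts to look and compute and a tool call to move; the robot and the scene stay as the last step left them, time stands still between calls to the robot, and variables do not carry over. Pictures are saved under pics/ and viewed, at most 11 in all, crops included, and the job is handed in when it is done.

Besides the shell and the picture viewer there is one more tool, called after "Emit:" by a JSON object that holds its "api" and its "payload". jog_arm: Moves the arm, as the interface text tells. Its arguments: {"type":"object","properties":{"deltas":{"type":"array"},"squeeze":{"type":"number"}},"required":["deltas"]}

```bash
mkdir -p pics; python3 - <<'E'
from workcell import readout, read_camera
import cv2,numpy as np,pickle
s=readout.read_state();print({k:np.round(v,4).tolist() for k,v in s.items()})
d={}
for n in ("scene","side","wrist"):
    c=read_camera(n);d[n]=c;cv2.imwrite(f"pics/{n}0.png",c["color"])
    print(n,{k:np.round(np.array(c[k]),3).tolist() for k in c if k!="color"})
pickle.dump(d,open("cams0.pkl","wb"))
E
```

```text
{'time': 0.0, 'q': [-0.0369, 0.2648, 1.6054, 0.0, 1.2737, -0.0369], 'joint_vel': [0.0007, 0.0008, 0.0004, 0.0015, -0.0002, 0.0012], 'joint_torque': [0.0006, -51.5121, -36.7309, -0.0, 0.0131, 0.0], 'tool_pos': [0.6743, 0.0, 0.2486], 'tcp_rot': [-2.2203, -2.2203, 0.0024], 'wrist_force': [-0.1725, -0.6315, -0.5611], 'torque': [0.0012, -0.0359, -0.0167], 'grip_force': 0.0, 'width': 0.9963}
scene {'fx': 530.373, 'fy': 530.373, 'cx': 329.39, 'cy': 240.218, 'dist': [-0.034, 0.0, 0.0, 0.0, 0.0], 'origin': [0.164, -0.713, 0.73], 'attitude': [-2.244, 0.685, -0.308]}
side {'fx': 570.272, 'fy': 570.272, 'cx': 307.34, 'cy': 236.331, 'dist': [-0.107, 0.0, 0.0, 0.0, 0.0], 'origin': [0.515, 0.664, 0.58], 'attitude': [-0.01, 2.717, -1.532]}
wrist {'fx': 376.201, 'fy': 376.201, 'cx': 326.225, 'cy': 243.368, 'dist': [0.015, 0.0, 0.0, 0.0, 0.0], 'origin': [0.674, 0.073, 0.375], 'attitude': [2.846, 0.001, -0.002]}
```

View pics/scene0.png

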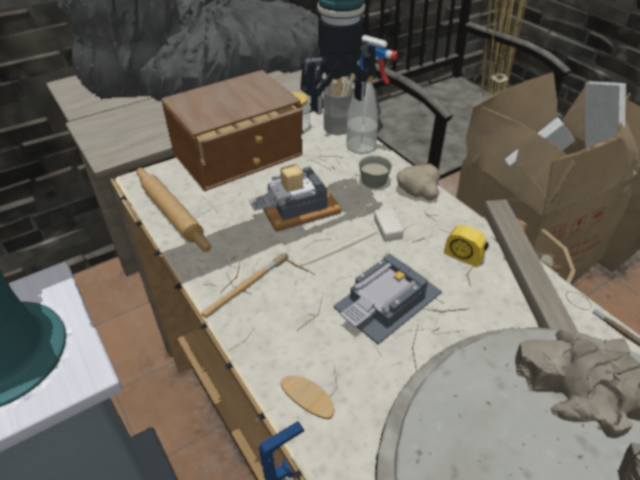

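View pics/side0.png

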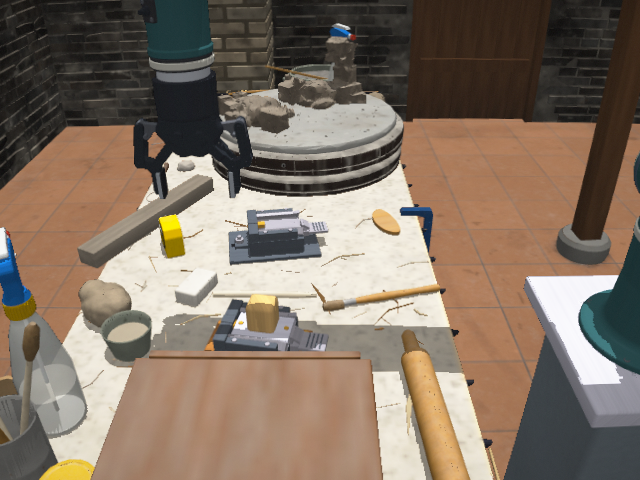

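View pics/wrist0.png

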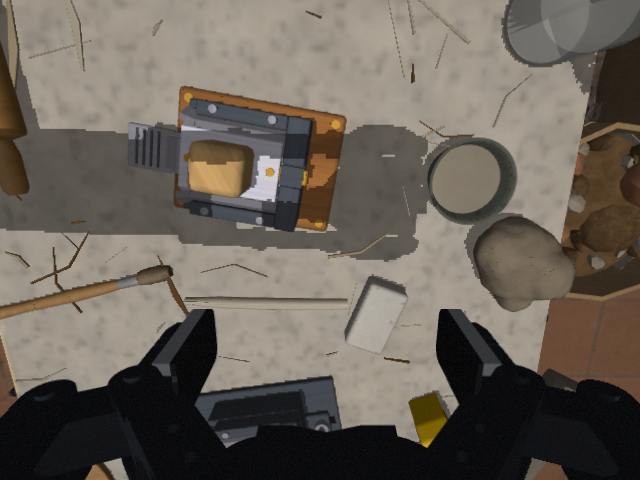

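Scene view: park shoe with the rest at (300,195), work shoe at (388,295), brush, spatula, rib and plaster around them. Side view: work shoe at (278,235), rest block at (263,313). Wrist view: parking board corners at about (180,88), (346,117), (328,232), (176,208), tab at (153,147); the work shoe is partly hidden behind the gripper at the bottom.

```bash
cat > h.py <<'E'
import cv2,numpy as np
from scipy.spatial.transform import Rotation as R
def cal(c):
    K=np.array([[c["fx"],0,c["cx"]],[0,c["fy"],c["cy"]],[0,0,1.]]);return K,np.array(c["dist"],float),R.from_rotvec(c["attitude"]).as_matrix(),np.array(c["origin"])
def cast(c,px,z):
    K,d,M,o=cal(c);u=cv2.undistortPoints(np.array(px,float).reshape(-1,1,2),K,d)[:,0]
    r=np.c_[u,np.ones(len(u))]@M.T
    return (o+r*((z-o[2])/r[:,2:]))
def proj(c,P):
    K,d,M,o=cal(c);P=np.array(P,float).reshape(-1,3)
    return cv2.projectPoints((P-o)@M,np.zeros(3),np.zeros(3),K,d)[0][:,0]
def mask(c,lo,hi,box=None):
    m=cv2.inRange(cv2.cvtColor(c["color"],cv2.COLOR_BGR2HSV),lo,hi)
    if box: x0,y0,x1,y1=box;k=np.zeros_like(m);k[y0:y1,x0:x1]=255;m&=k
    return m
E
python3 - <<'E'
import pickle;from h import *
d=pickle.load(open("cams0.pkl","rb"));w=d["wrist"]
px=[(180,88),(346,117),(328,232),(176,208)]
P=cast(w,px,.018);print("board by eye",P.round(4).tolist(),np.linalg.norm(np.roll(P,-1,0)-P,axis=1).round(4))
print("mean",P.mean(0).round(4))
print("tab",cast(w,[(153,147)],.045).round(4))
# work base rough, scene + side
P=cast(d["scene"],[(334,305),(380,338),(441,292),(388,257)],.008);print("base scene",P.round(4).tolist(),P.mean(0).round(4),np.linalg.norm(np.roll(P,-1,0)-P,axis=1).round(4))
P=cast(d["side"],[(229,234),(230,262),(321,256),(316,232)],.008);print("base side",P.round(4).tolist(),P.mean(0).round(4),np.linalg.norm(np.roll(P,-1,0)-P,axis=1).round(4))
big=cv2.resize(w["color"][70:250,110:370],None,fx=3,fy=3,interpolation=cv2.INTER_CUBIC);cv2.imwrite("pics/wcrop.png",big)
E
```

```text
board by eye [[0.5454, 0.1064, 0.018], [0.6915, 0.0826, 0.018], [0.6755, -0.0244, 0.018], [0.5292, -0.0006, 0.018]] [0.148  0.1081 0.1482 0.1082]
mean [0.6104 0.041  0.018 ]
tab [[0.527  0.0574 0.045 ]]
base scene [[0.514, -0.2244, 0.008], [0.5373, -0.3255, 0.008], [0.6918, -0.3071, 0.008], [0.6681, -0.1839, 0.008]] [ 0.6028 -0.2602  0.008 ] [0.1038 0.1556 0.1254 0.1593]
base side [[0.6938, -0.2926, 0.008], [0.6786, -0.1935, 0.008], [0.5134, -0.2122, 0.008], [0.5229, -0.2984, 0.008]] [ 0.6022 -0.2492  0.008 ] [0.1002 0.1663 0.0867 0.171 ]
```

View pics/wcrop.png

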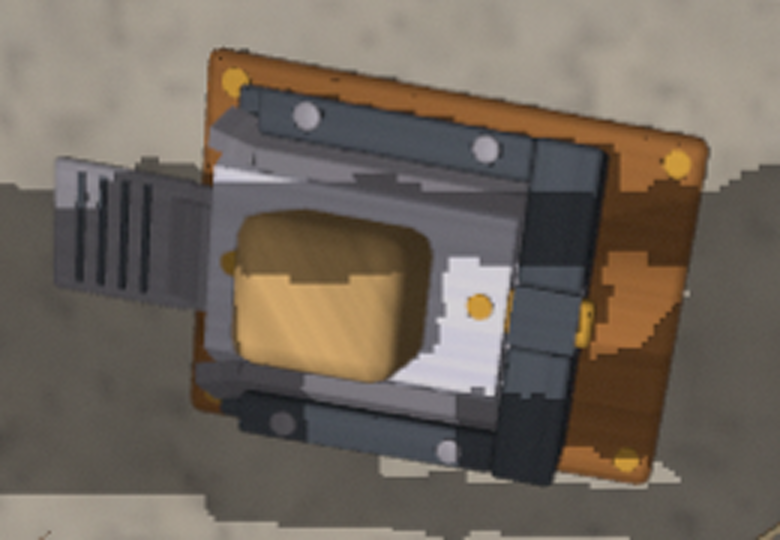

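Crop shows tab front edge at wrist px ≈(129,144), board corners refined to (179,86), (346,117), (326,231), (174,207), block top centre ≈(216,169).

```bash
python3 - <<'E'
import pickle;from h import *
d=pickle.load(open("cams0.pkl","rb"));w=d["wrist"]
C=lambda l:np.array(l,float)/3+[110-.33,70-.33]
def yaw(a,b): return np.degrees(np.arctan2(*(b-a)[[1,0]]))
B=cast(w,C([(208,48),(708,140),(648,484),(192,410)]),.018)
print(B.round(4).tolist(),B.mean(0).round(4),np.linalg.norm(np.roll(B,-1,0)-B,axis=1).round(4))
print("yaws",yaw(B[0],B[1]),yaw(B[3],B[2]),yaw(B[3],B[0])-90,yaw(B[2],B[1])-90)
T=cast(w,C([(57,157),(57,290)]),.045);print("tab front",T.round(4).tolist(),T.mean(0).round(4),yaw(T[1],T[0])-90)
# rail screws z=.065, shoe top
S=cast(w,C([(307,116),(485,149),(283,424),(448,450)]),.065);print("railscrews",S.round(4).tolist(),S.mean(0).round(4),yaw(S[0],S[1]),yaw(S[2],S[3]))
print("block",cast(w,C([(318,297)]),.106).round(4))
# block from two views: side & scene block tops
for n,p in (("side",(264,301)),("scene",(291,172))): print(n,cast(d[n],[p],.106).round(4))
th=np.radians(np.mean([yaw(B[0],B[1]),yaw(B[3],B[2])]));u=np.array([np.cos(th),np.sin(th),0]);print(np.degrees(th))
print("origin from tab",T.mean(0)+.095*u,"from screws mid (unknown x)",S.mean(0))
E
```

```text
[[0.5448, 0.1082, 0.018], [0.6912, 0.0831, 0.018], [0.6732, -0.0234, 0.018], [0.5272, 0.001, 0.018]] [0.6091 0.0423 0.018 ] [0.1485 0.108  0.1481 0.1086]
yaws -9.730233643131339 -9.487319656741688 -9.332887239916488 -9.580638388750984
tab front [[0.5097, 0.0775, 0.045], [0.504, 0.0413, 0.045]] [0.5068 0.0594 0.045 ] -8.898296771395522
railscrews [[0.5854, 0.0875, 0.065], [0.6309, 0.0795, 0.065], [0.5714, 0.0066, 0.065], [0.6171, -0.0008, 0.065]] [0.6012 0.0432 0.065 ] -9.910374253406243 -9.20582391977438
block [[0.5961 0.0456 0.106 ]]
side [[0.5915 0.0489 0.106 ]]
scene [[0.5891 0.0379 0.106 ]]
-9.608776649936512
origin from tab [0.60050813 0.04350677 0.045     ] from screws mid (unknown x) [0.60121188 0.04317227 0.065     ]
```

Emit:
{"api": "jog_arm", "payload": {"deltas": [0.014, -0.039, 0.02, 0, 0, 3, -1, 0.028, -0.078, 0.05, 0, 0, 6, -1, 0.042, -0.116, 0.08, 0, 0, 9.5, -1, 0.057, -0.155, 0.11, 0, 0, 9.5, -1, 0.057, -0.155, 0.14, 0, 0, 9.5, -1, 0.057, -0.155, 0.15, 0, 0, 9.5, -1, 0.057, -0.155, 0.15, 0, 0, 9.5, -1, 0.057, -0.155, 0.15, 0, 0, 9.5, -1], "squeeze": 30}}

```text
time: 0.95
tool_pos: [0.522, 0.0568, 0.1014]
tcp_rot: [2.397, 2.028, 0.003]
wrist_force: [0.1, -0.3, 0.6]
width: -0.004
grip_force: 0.0
```

Emit:
{"api": "jog_arm", "payload": {"deltas": [0, -0.002, 0.02, 0, 0, 0, -1, 0, -0.002, 0.032, 0, 0, 0, -1, 0, -0.002, 0.036, 0, 0, 0, -1, 0, -0.002, 0.039, 0, 0, 0, -1, 0, -0.002, 0.041, 0, 0, 0, -1]}}

```text
time: 1.45
tool_pos: [0.5187, 0.0572, 0.0597]
tcp_rot: [2.397, 2.029, 0.001]
wrist_force: [-1.0, -1.1, 3.0]
width: -0.004
grip_force: 1.6
```

Emit:
{"api": "jog_arm", "payload": {"deltas": [0, 0, 0.002, 0, 0, 0, -1, 0, 0, 0.004, 0, 0, 0, -1, 0, 0, 0.005, 0, 0, 0, -1, 0, 0, 0.005, 0, 0, 0, -1]}}

```text
time: 1.85
tool_pos: [0.5184, 0.0574, 0.0552]
tcp_rot: [2.397, 2.029, 0.001]
wrist_force: [-5.3, -0.5, 7.8]
width: 0.002
grip_force: 1.8
```

```bash
python3 - <<'E'
from h import *;from workcell import *
a=read_camera("scene")["color"][130:250,220:380];b=read_camera("side")["color"][250:370,190:350]
cv2.imwrite("pics/press.png",cv2.resize(np.hstack([a,b]),None,fx=2.5,fy=2.5,interpolation=cv2.INTER_CUBIC))
s=readout.read_state();print(s["wrist_force"],s["tool_pos"],s["torque"])
E
```

```text
[-5.21918778 -0.66154584  9.43910003] [0.51843799 0.05737145 0.05516506] [-0.24597252  0.08609837 -0.03290708]
```

View pics/press.png

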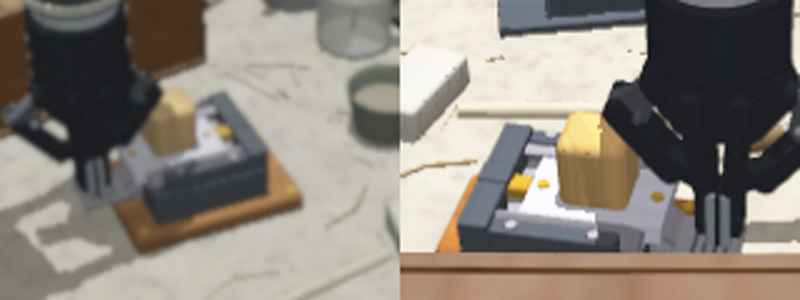

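The rest has sprung out and its block leans (5 N) on the gripper knuckle; I'll back off a few mm while holding the tab so it can come out fully, then lift.

Emit:
{"api": "jog_arm", "payload": {"deltas": [0, -0.002, 0, 0, 0, 0, -1, 0, -0.004, 0, 0, 0, 0, -1, 0, -0.005, 0, 0, 0, 0, -1, 0, -0.005, 0, 0, 0, 0, -1]}}

```text
time: 2.35
tool_pos: [0.5147, 0.0583, 0.055]
tcp_rot: [2.396, 2.029, 0.005]
wrist_force: [2.9, 0.1, 5.8]
width: -0.005
grip_force: 2.8
```

Emit:
{"api": "jog_arm", "payload": {"deltas": [0, 0, -0.03, 0, 0, 0, -1, 0, 0, -0.08, 0, 0, 0, -1, 0, 0, -0.12, 0, 0, 0, 0, 0, 0.02, -0.16, 0, 0, 0, 1, 0, 0.05, -0.18, 0, 0, 0, 1, 0, 0.05, -0.18, 0, 0, 0, 1, 0, 0.05, -0.18, 0, 0, 0, 1]}}

```text
time: 3.05
tool_pos: [0.5621, 0.0499, 0.2334]
tcp_rot: [-2.397, -2.029, 0.002]
wrist_force: [-0.0, 0.2, 0.1]
width: 0.848
grip_force: 0.0
```

```bash
python3 - <<'E'
from h import *;from workcell import *;import pickle
w=read_camera("wrist");s=readout.read_state();print(s["time"],s["tool_pos"],s["wrist_force"],s["width"],w["origin"],w["attitude"]);pickle.dump(w,open("w1.pkl","wb"))
cv2.imwrite("pics/w1.png",w["color"])
E
```

```text
3.1 [0.56094702 0.04992697 0.23215904] [-0.33847489 -0.347233   -0.67233599] 0.9236985985592119 [0.57432938 0.12152276 0.35939443] [ 2.83676804 -0.23570956 -0.03670555]
```

View pics/w1.png

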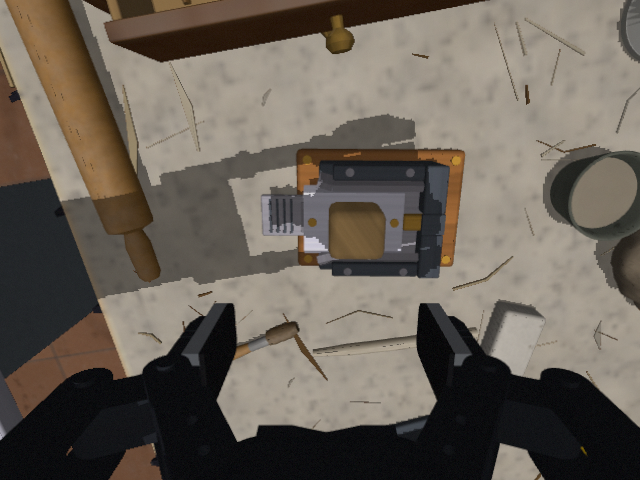

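Wrist view: the rest is out, gold ejector pin visible at (411,222), block top centred near (356,233), plate front edge at about x=303 px, tab at (280,214).

```bash
python3 - <<'E'
from h import *;import pickle
w=pickle.load(open("w1.pkl","rb"))
O=np.array([.6008,.0433]);t=np.radians(-9.5);A=np.array([[np.cos(t),np.sin(t)],[-np.sin(t),np.cos(t)]])
for n,p,z in (("block",(357,233),.106),("blL",(330,233),.106),("blR",(384,233),.106),("bltop",(356,206),.106),("blbot",(356,261),.106),("plscrews",(312,223),.062),("plscrew2",(394,223),.062),("railscr",(349,173),.065),("",(410,173),.065),("",(347,271),.065),("",(404,272),.065),("tabfront mid",(263,215),.04)):
    P=cast(w,[p],z)[0];print(n,P.round(4),(A@(P[:2]-O)).round(4))
E
```

```text
block [0.5837 0.0493 0.106 ] [-0.0178  0.0031]
blL [0.5651 0.0524 0.106 ] [-0.0367  0.0031]
blR [0.6023 0.0462 0.106 ] [0.001  0.0031]
bltop [0.5858 0.0683 0.106 ] [-0.019   0.0222]
blbot [0.5801 0.0289 0.106 ] [-0.018  -0.0176]
plscrews [0.5505 0.0511 0.062 ] [-0.0509 -0.0006]
plscrew2 [0.6162 0.0401 0.062 ] [ 0.0157 -0.0006]
railscr [0.586  0.0863 0.065 ] [-0.0217  0.0399]
 [0.6324 0.0785 0.065 ] [0.0254 0.0399]
 [0.5723 0.0064 0.065 ] [-0.022  -0.0411]
 [ 0.6192 -0.0024  0.065 ] [ 0.0257 -0.042 ]
tabfront mid [0.5081 0.06   0.04  ] [-0.0942  0.0011]
```

Emit:
{"api": "jog_arm", "payload": {"deltas": [0, 0.012, 0.04, 0, 0, 0, 1, 0, 0.023, 0.08, 0, 0, 0, 1, 0, 0.023, 0.12, 0, 0, 0, 1, 0, 0.023, 0.14, 0, 0, 0, 1, 0, 0.023, 0.14, 0, 0, 0, 1, 0, 0.023, 0.14, 0, 0, 0, 0.2]}}

```text
time: 3.7
tool_pos: [0.5832, 0.0462, 0.0926]
tcp_rot: [-2.396, -2.029, 0.005]
wrist_force: [0.6, 0.5, 0.7]
width: 0.858
grip_force: 0.0
```

Emit:
{"api": "jog_arm", "payload": {"deltas": [0, 0, 0, 0, 0, 0, -1, 0, 0, 0, 0, 0, 0, -1, 0, 0, 0, 0, 0, 0, -1, 0, 0, 0, 0, 0, 0, -1, 0, 0, 0, 0, 0, 0, -1], "squeeze": 40}}

```text
time: 4.2
tool_pos: [0.5848, 0.0463, 0.0959]
tcp_rot: [-2.398, -2.03, -0.0]
wrist_force: [-5.4, 0.4, 5.5]
width: 0.459
grip_force: 42.4
```

Emit:
{"api": "jog_arm", "payload": {"deltas": [0, 0, 0, 0, 0, 0, -1, 0, 0, 0, 0, 0, 0, -1]}}

```text
time: 4.4
tool_pos: [0.5848, 0.0464, 0.096]
tcp_rot: [-2.398, -2.03, -0.0]
wrist_force: [-3.9, 0.1, 5.5]
width: 0.46
grip_force: 42.4
```

Emit:
{"api": "jog_arm", "payload": {"deltas": [0, 0, -0.002, 0, 0, 0, -1, 0, 0, -0.003, 0, 0, 0, -1, 0, 0, -0.003, 0, 0, 0, -1]}}

```text
time: 4.7
tool_pos: [0.5834, 0.0464, 0.0964]
tcp_rot: [-2.396, -2.028, 0.004]
wrist_force: [-5.2, 1.9, -0.9]
width: 0.456
grip_force: 41.5
```

Emit:
{"api": "jog_arm", "payload": {"deltas": [0, -0.005, 0, 0, 0, 0, -1, 0, -0.012, 0, 0, 0, 0, -1, 0, -0.02, 0, 0, 0, 0, -1, 0, -0.028, 0, 0, 0, 0, -1]}}

```text
time: 5.1
tool_pos: [0.5573, 0.0507, 0.0973]
tcp_rot: [2.397, 2.029, 0.001]
wrist_force: [1.0, -0.7, -2.8]
width: 0.46
grip_force: 41.4
```

Emit:
{"api": "jog_arm", "payload": {"deltas": [0, -0.01, 0, 0, 0, 0, -1, 0, -0.022, 0, 0, 0, 0, -1, 0, -0.034, 0, 0, 0, 0, -1, 0, -0.046, 0, 0, 0, 0, -1, 0, -0.058, 0, 0, 0, 0, -1, 0, -0.068, 0, 0, 0, 0, -1, 0, -0.07, 0, 0, 0, 0, -1]}}

```text
time: 5.8
tool_pos: [0.486, 0.0624, 0.0962]
tcp_rot: [-2.396, -2.029, 0.003]
wrist_force: [0.1, 0.4, -4.8]
width: 0.463
grip_force: 41.2
```

Emit:
{"api": "jog_arm", "payload": {"deltas": [0, 0, -0.04, 0, 0, 0, -1, -0.01, 0, -0.08, 0, 0, -2, -1, -0.04, 0.01, -0.11, 0, 0, -5, -1, -0.08, 0.03, -0.134, 0, 0, -8, -1, -0.12, 0.055, -0.134, 0, 0, -12, -1, -0.16, 0.08, -0.134, 0, 0, -15, -1, -0.2, 0.105, -0.134, 0, 0, -17.5, -1, -0.24, 0.12, -0.134, 0, 0, -17.5, -1]}}

```text
time: 6.6
tool_pos: [0.5685, -0.1964, 0.2308]
tcp_rot: [2.059, 2.371, 0.001]
wrist_force: [0.9, -0.7, -4.8]
width: 0.462
grip_force: 43.8
```

Emit:
{"api": "jog_arm", "payload": {"deltas": [-0.03, 0, 0, 0, 0, 0, -1, -0.03, 0, 0, 0, 0, 0, -1, -0.03, 0, 0, 0, 0, 0, -1, -0.03, 0, 0, 0, 0, 0, -1]}}

```text
time: 7.0
tool_pos: [0.571, -0.2231, 0.2303]
tcp_rot: [-2.06, -2.37, -0.0]
wrist_force: [0.0, 1.0, -4.7]
width: 0.459
grip_force: 43.8
```

```bash
python3 - <<'E'
from h import *;from workcell import *;import pickle
w=read_camera("wrist");s=readout.read_state();print(s["time"],s["tool_pos"],s["tcp_rot"],s["wrist_force"],w["origin"],w["attitude"]);pickle.dump(w,open("w2.pkl","wb"))
cv2.imwrite("pics/w2.png",w["color"])
E
```

```text
7.05 [ 0.57107382 -0.22284412  0.2305639 ] [-2.05931826e+00 -2.37110787e+00 -1.26180288e-04] [-0.80986373  0.12124866 -5.97265257] [ 0.56049707 -0.15129451  0.35646594] [2.84028973 0.19933081 0.02876737]
```

View pics/w2.png

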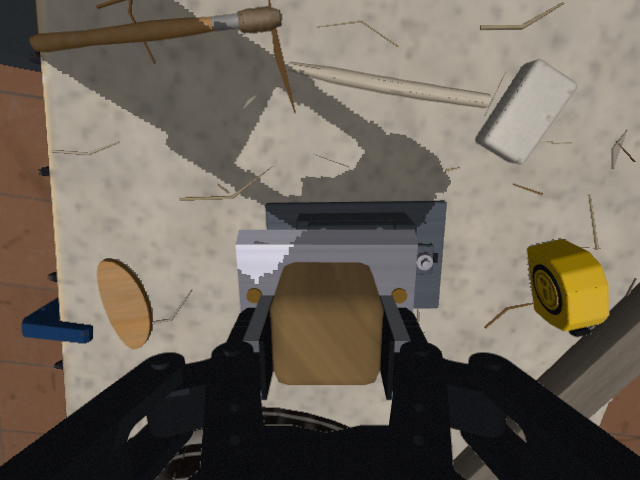

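Wrist view: the held rest (plate 236–418 px) hides the work base (dark plate 266–446, top edge row 203). I'll shift back and right to see it.

Emit:
{"api": "jog_arm", "payload": {"deltas": [-0.03, -0.03, 0, 0, 0, 0, -1, -0.06, -0.06, 0, 0, 0, 0, -1, -0.1, -0.09, 0, 0, 0, 0, -1, -0.1, -0.09, 0, 0, 0, 0, -1, -0.1, -0.09, 0, 0, 0, 0, -1, -0.1, -0.09, 0, 0, 0, 0, -1]}}

```text
time: 7.65
tool_pos: [0.4966, -0.3342, 0.2311]
tcp_rot: [-2.06, -2.372, -0.001]
wrist_force: [0.6, -0.4, -4.7]
width: 0.461
grip_force: 44.0
```

```bash
python3 - <<'E'
from h import *;from workcell import *;import pickle
w=read_camera("wrist");s=readout.read_state();print(s["time"],s["tool_pos"],s["tcp_rot"],s["wrist_force"],w["origin"],w["attitude"]);pickle.dump(w,open("w3.pkl","wb"))
cv2.imwrite("pics/w3.png",cv2.resize(w["color"][60:360,200:600],None,fx=2,fy=2,interpolation=cv2.INTER_CUBIC))
E
```

```text
7.7 [ 0.49678839 -0.33403158  0.23102444] [-2.05898805e+00 -2.37264507e+00 -8.84127540e-04] [ 0.23675967  0.47758864 -5.49896674] [ 0.48585275 -0.26232098  0.35710493] [2.83976616 0.20014353 0.0308917 ]
```

View pics/w3.png

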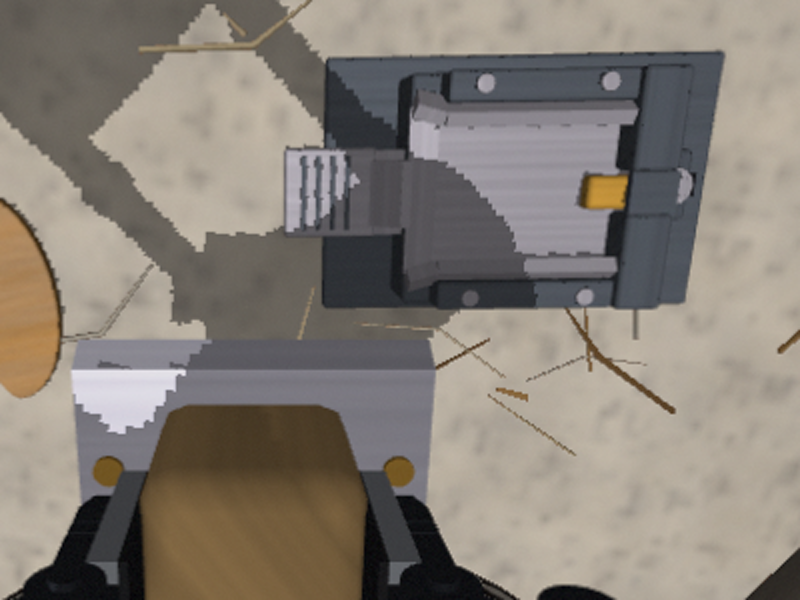

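Crop shows the empty work shoe clearly: base corners (crop px) (328,58), (723,52), (685,302), (323,307), rail screws (486,83), (611,81), (470,298), (585,297), tab front at x=286; held plate parallel to the gripper, its screws at (108,471), (399,471).

```bash
python3 - <<'E'
from h import *;import pickle
w=pickle.load(open("w3.pkl","rb"))
C=lambda l:np.array(l,float)/2+[200-.25,60-.25]
yaw=lambda a,b:np.degrees(np.arctan2(*(b-a)[[1,0]]))
B=cast(w,C([(328,58),(723,52),(685,302),(323,307)]),.008)
print("base",B.round(4).tolist(),B.mean(0).round(4),np.linalg.norm(np.roll(B,-1,0)-B,axis=1).round(4),yaw(B[0],B[1]),yaw(B[3],B[2]),yaw(B[3],B[0])-90,yaw(B[2],B[1])-90)
S=cast(w,C([(486,83),(611,81),(470,298),(585,297)]),.055)
print("screws",S.round(4).tolist(),S.mean(0).round(4),np.linalg.norm(S[0]-S[1]),np.linalg.norm(S[0]-S[2]),yaw(S[0],S[1]),yaw(S[2],S[3]),yaw(S[2],S[0])-90,yaw(S[3],S[1])-90)
T=cast(w,C([(286,150),(286,235)]),.035);print("tabfront",T.mean(0).round(4),yaw(T[1],T[0])-90)
th=np.radians(8.3);A=np.array([[np.cos(th),np.sin(th)],[-np.sin(th),np.cos(th)]])
print("in yaw frame: base c",A@B.mean(0)[:2],"screws c",A@S.mean(0)[:2],"tab front",A@T.mean(0)[:2],"tcp",A@[.49679,-.33403])
Q=cast(w,C([(108,471),(399,471)]),.197);print("plate screws",(Q[:,:2]@A.T-A@[.49679,-.33403]).round(4),yaw(Q[0],Q[1]))
E
```

```text
base [[0.5135, -0.2253, 0.008], [0.68, -0.2, 0.008], [0.6977, -0.3072, 0.008], [0.5297, -0.3333, 0.008]] [ 0.6052 -0.2665  0.008 ] [0.1685 0.1087 0.1701 0.1092] 8.639918546601997 8.82036181995404 8.53375681134608 9.373961205894858
screws [[0.5699, -0.2307, 0.055], [0.616, -0.2236, 0.055], [0.5825, -0.3117, 0.055], [0.6286, -0.3048, 0.055]] [ 0.5993 -0.2677  0.055 ] 0.04659017190588757 0.0819910686523963 8.689875171438715 8.508640555290917 8.806363204965109 8.838089534191994
tabfront [ 0.5029 -0.2822  0.035 ] 8.819985150476072
in yaw frame: base c [ 0.56043218 -0.35104106] screws c [ 0.55433279 -0.3513917 ] tab front [ 0.45686029 -0.35179799] tcp [ 0.44336721 -0.40224602]
plate screws [[-0.0343 -0.0012]
 [ 0.0332 -0.0015]] 8.049407313644775
```

Emit:
{"api": "jog_arm", "payload": {"deltas": [0.025, -0.02, 0.03, 0, 0, -0.6, -1, 0.051, -0.026, 0.06, 0, 0, -0.6, -1, 0.051, -0.026, 0.1, 0, 0, -0.6, -1, 0.051, -0.026, 0.13, 0, 0, -0.6, -1, 0.051, -0.026, 0.144, 0, 0, -0.6, -1, 0.051, -0.026, 0.144, 0, 0, -0.6, -1, 0.051, -0.026, 0.144, 0, 0, -0.6, -1]}}

```text
time: 8.4
tool_pos: [0.4646, -0.2888, 0.0881]
tcp_rot: [2.046, 2.382, 0.0]
wrist_force: [0.5, 0.6, -4.3]
width: 0.456
grip_force: 43.8
```

```bash
cat > st.py <<'E'
from workcell import readout;import numpy as np
from scipy.spatial.transform import Rotation as R
s=readout.read_state();t=np.radians(8.7);u=np.array([np.cos(t),np.sin(t)]);v=np.array([-u[1],u[0]]);p=s["tool_pos"];f=s["wrist_force"]
M=R.from_rotvec(s["tcp_rot"]).as_matrix()
print("u %.4f v %.4f z %.4f yaw %.2f tilt"%(u@p[:2],v@p[:2],p[2],np.degrees(np.arctan2(M[1,1],M[0,1]))),np.degrees(M[:2,2]).round(2),"Fu %.1f Fv %.1f Fz %.1f"%(u@f[:2],v@f[:2],f[2]),s["torque"].round(2),s["time"],s["width"])
E
python3 st.py; python3 - <<'E'
from h import *;from workcell import *
c=read_camera("side");p=proj(c,[(.60,-.266,.05)])[0].astype(int);print(p)
x,y=p;a=c["color"][y-70:y+50,x-40:x+120]
cv2.imwrite("pics/pre.png",cv2.resize(a,None,fx=5,fy=5,interpolation=cv2.INTER_CUBIC))
E
```

```text
u 0.4156 v -0.3557 z 0.0881 yaw 8.66 tilt [ 0.08 -0.05] Fu 0.5 Fv 0.5 Fz -4.3 [-0.05 -0.04  0.03] 8.4 0.4559093207528146
[274 221]
```

View pics/pre.png

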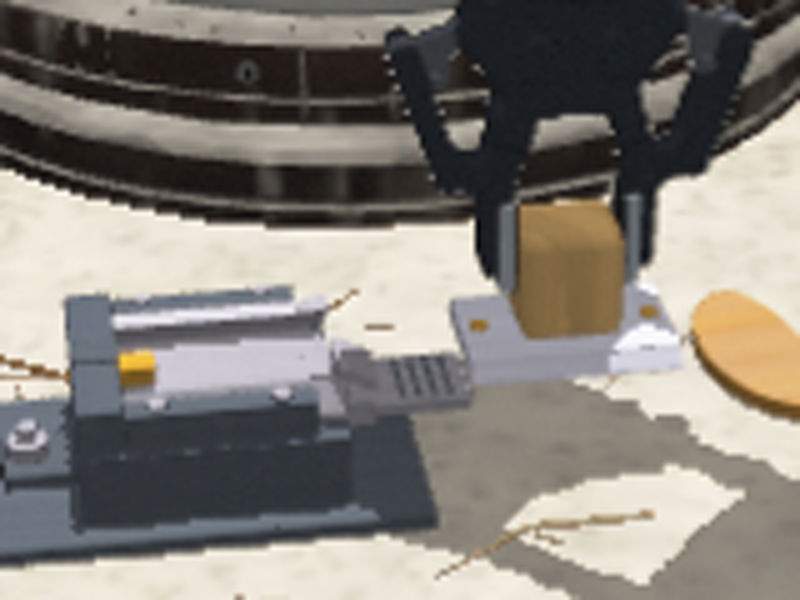

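Emit:
{"api": "jog_arm", "payload": {"deltas": [0.0015, 0.01, 0, 0, 0, 0, -1, 0.0015, 0.02, 0, 0, 0, 0, -1, 0.0015, 0.03, 0, 0, 0, 0, -1, 0.0015, 0.038, 0, 0, 0, 0, -1, 0.0015, 0.044, 0, 0, 0, 0, -1, 0.0015, 0.05, 0, 0, 0, 0, -1, 0.0015, 0.056, 0, 0, 0, 0, -1, 0.0015, 0.062, 0, 0, 0, 0, -1]}}

```text
time: 9.25
tool_pos: [0.5253, -0.278, 0.0873]
tcp_rot: [2.048, 2.381, 0.001]
wrist_force: [-0.3, 0.7, -3.0]
width: 0.461
grip_force: 44.2
```

```bash
python3 st.py
```

```text
u 0.4773 v -0.3542 z 0.0873 yaw 8.58 tilt [ 0.06 -0.02] Fu -0.2 Fv 0.7 Fz -3.0 [0.07 0.06 0.04] 9.25 0.4614463483630917
```

Entering the mouth without resistance. Continue gently.

Emit:
{"api": "jog_arm", "payload": {"deltas": [0, 0.006, 0, 0, 0, 0, -1, 0, 0.012, 0, 0, 0, 0, -1, 0, 0.018, 0, 0, 0, 0, -1, 0, 0.024, 0, 0, 0, 0, -1, 0, 0.03, 0, 0, 0, 0, -1]}}

```text
time: 9.75
tool_pos: [0.5545, -0.2733, 0.087]
tcp_rot: [-2.049, -2.382, -0.0]
wrist_force: [-0.0, -0.1, -1.7]
width: 0.458
grip_force: 44.3
```

```bash
python3 st.py
```

```text
u 0.5068 v -0.3540 z 0.0870 yaw 8.60 tilt [-0.  0.] Fu -0.1 Fv -0.1 Fz -1.7 [ 0.01  0.13 -0.01] 9.75 0.4583469691945761
```

Emit:
{"api": "jog_arm", "payload": {"deltas": [0, 0.005, 0, 0, 0, 0, -1, 0, 0.01, 0, 0, 0, 0, -1, 0, 0.015, 0, 0, 0, 0, -1, 0, 0.02, 0, 0, 0, 0, -1, 0, 0.024, 0, 0, 0, 0, -1]}}

```text
time: 10.25
tool_pos: [0.5782, -0.2697, 0.087]
tcp_rot: [2.049, 2.382, -0.0]
wrist_force: [-0.2, -0.9, -2.6]
width: 0.464
grip_force: 44.3
```

```bash
python3 st.py
```

```text
u 0.5307 v -0.3541 z 0.0870 yaw 8.60 tilt [ 0. -0.] Fu -0.4 Fv -0.8 Fz -2.6 [-0.02  0.15  0.  ] 10.25 0.46411758070383496
```

Emit:
{"api": "jog_arm", "payload": {"deltas": [0, 0.002, 0, 0, 0, 0, -1, 0, 0.004, 0, 0, 0, 0, -1, 0, 0.006, 0, 0, 0, 0, -1, 0, 0.008, 0, 0, 0, 0, -1, 0, 0.01, 0, 0, 0, 0, -1, 0, 0.011, 0, 0, 0, 0, -1]}}

```text
time: 10.85
tool_pos: [0.5863, -0.2682, 0.0863]
tcp_rot: [-2.046, -2.379, 0.005]
wrist_force: [-6.4, -1.0, -1.3]
width: 0.461
grip_force: 44.5
```

```bash
python3 st.py
```

```text
u 0.5389 v -0.3538 z 0.0863 yaw 8.61 tilt [-0.3   0.03] Fu -6.5 Fv 0.0 Fz -1.3 [-0.28  1.26  0.03] 10.85 0.4605860012043429
```

Emit:
{"api": "jog_arm", "payload": {"deltas": [0, 0.002, 0, 0, 0, 0, -1, 0, 0.004, 0, 0, 0, 0, -1, 0, 0.005, 0, 0, 0, 0, -1, 0, 0.006, 0, 0, 0, 0, -1, 0, 0.007, 0, 0, 0, 0, -1]}}

```text
time: 11.35
tool_pos: [0.5929, -0.2672, 0.0862]
tcp_rot: [-2.045, -2.378, 0.005]
wrist_force: [-7.4, -2.3, -0.4]
width: 0.462
grip_force: 44.6
```

```bash
python3 st.py
```

```text
u 0.5456 v -0.3538 z 0.0862 yaw 8.61 tilt [-0.32  0.04] Fu -7.7 Fv -1.2 Fz -0.4 [-0.2   1.29 -0.03] 11.35 0.46239205457013643
```

Emit:
{"api": "jog_arm", "payload": {"deltas": [0, 0.001, 0, 0, 0, 0, -1, 0, 0.002, 0, 0, 0, 0, -1, 0, 0.003, 0, 0, 0, 0, -1, 0, 0.004, 0, 0, 0, 0, -1]}}

```text
time: 11.75
tool_pos: [0.5937, -0.2671, 0.0864]
tcp_rot: [-2.041, -2.375, 0.012]
wrist_force: [-19.0, -3.3, 8.4]
width: 0.464
grip_force: 45.7
```

```bash
python3 st.py
```

```text
u 0.5465 v -0.3539 z 0.0864 yaw 8.66 tilt [-0.71  0.03] Fu -19.2 Fv -0.3 Fz 8.4 [-0.59  3.17  0.09] 11.75 0.46408665773889385
```

Firm contact at 19 N, which should be the stop. Backing off tests whether the catch holds.

Emit:
{"api": "jog_arm", "payload": {"deltas": [0, -0.003, 0, 0, 0, 0, -1, 0, -0.005, 0, 0, 0, 0, -1, 0, -0.006, 0, 0, 0, 0, -1, 0, -0.007, 0, 0, 0, 0, -1]}}

```text
time: 12.15
tool_pos: [0.5912, -0.2675, 0.0861]
tcp_rot: [-2.048, -2.38, 0.002]
wrist_force: [-3.0, -0.3, -5.4]
width: 0.461
grip_force: 44.0
```

```bash
python3 st.py; python3 - <<'E'
from h import *;from workcell import *
c=read_camera("side");a=c["color"][151:271,234:394]
cv2.imwrite("pics/in.png",cv2.resize(a,None,fx=5,fy=5,interpolation=cv2.INTER_CUBIC))
E
```

```text
u 0.5439 v -0.3538 z 0.0861 yaw 8.58 tilt [-0.14  0.04] Fu -3.0 Fv 0.2 Fz -5.4 [-0.09  0.41  0.  ] 12.15 0.46051322803563516
```

View pics/in.png

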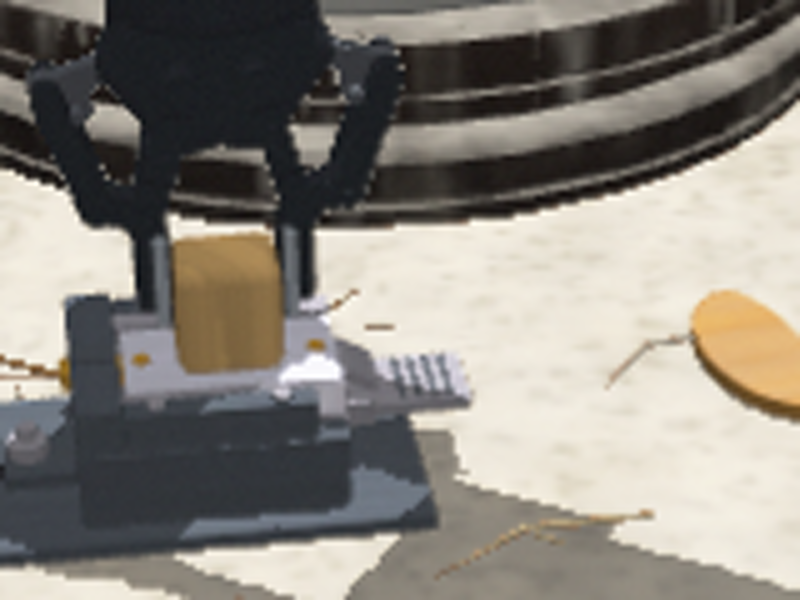

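Tab outline at (463,355)–(468,402) matches the unpressed view, so the catch is up. One more back-off to confirm it holds.

Emit:
{"api": "jog_arm", "payload": {"deltas": [0, -0.002, 0, 0, 0, 0, -1, 0, -0.003, 0, 0, 0, 0, -1, 0, -0.003, 0, 0, 0, 0, -1]}}

```text
time: 12.5
tool_pos: [0.5908, -0.2675, 0.0867]
tcp_rot: [2.048, 2.38, 0.003]
wrist_force: [3.7, 0.8, -9.8]
width: 0.463
grip_force: 43.4
```

```bash
python3 st.py
```

```text
u 0.5435 v -0.3538 z 0.0867 yaw 8.59 tilt [0.14 0.02] Fu 3.8 Fv 0.3 Fz -9.8 [ 0.25 -0.94  0.07] 12.5 0.463081308938806
```

Latched: the plate stays put while the force reverses. Relieve, open, retreat.

Emit:
{"api": "jog_arm", "payload": {"deltas": [0, 0.0015, 0.001, 0, 0, 0, -1, 0, 0.0015, 0.002, 0, 0, 0, -1, 0, 0.0015, 0.002, 0, 0, 0, 0.5, 0, 0.0015, 0.002, 0, 0, 0, 1, 0, 0.0015, 0.002, 0, 0, 0, 1, 0, 0.0015, 0.002, 0, 0, 0, 1, 0, 0.0015, 0.002, 0, 0, 0, 1]}}

```text
time: 13.2
tool_pos: [0.5913, -0.268, 0.0853]
tcp_rot: [2.048, 2.381, 0.0]
wrist_force: [0.8, 0.6, 0.6]
width: 0.996
grip_force: 0.0
```

Emit:
{"api": "jog_arm", "payload": {"deltas": [0, 0, -0.02, 0, 0, 0, 1, 0, 0, -0.05, 0, 0, 0, 1, 0, 0, -0.09, 0, 0, 0, 1, 0, -0.03, -0.13, 0, 0, 0, 1, -0.04, -0.06, -0.15, 0, 0, 0, 1, -0.08, -0.06, -0.15, 0, 0, 0, 1, -0.08, -0.06, -0.15, 0, 0, 0, 1, -0.08, -0.06, -0.15, 0, 0, 0, 1]}}

```text
time: 14.0
tool_pos: [0.5434, -0.3566, 0.2349]
tcp_rot: [-2.051, -2.379, -0.001]
wrist_force: [-0.3, -0.1, -0.8]
width: 0.997
grip_force: 0.0
```

```bash
python3 st.py; python3 - <<'E'
from h import *;from workcell import *
w=read_camera("wrist");a=read_camera("side")["color"][170:370,180:460]
cv2.imwrite("pics/end.png",np.vstack([cv2.resize(a,(400,286)),cv2.resize(w["color"],(400,300))]))
E
```

```text
u 0.4832 v -0.4347 z 0.2349 yaw 8.48 tilt [0.   0.03] Fu -0.3 Fv -0.0 Fz -0.8 [ 0.01 -0.01  0.02] 14.0 0.9974137502033713
```

View pics/end.png

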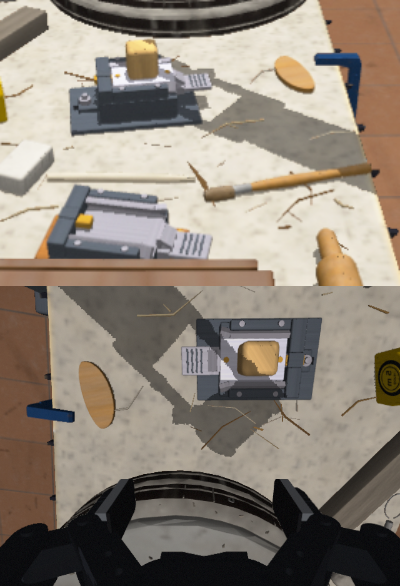

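The final picture shows the rest seated in the work shoe at (258,357) in the wrist half. The parking shoe is empty, the other things are untouched, and the gripper is clear of everything.

```bash
python3 -c "
from workcell import finish_job;print(finish_job())"
```

```text
the job is handed in; nothing more can be done
None
```

The hand rest is latched fully home in the working shoe and let go. The catch clicked up and held against a light pull back, the hardest measured push at the stop was about 19 N, and the job was handed in at about 14 s.

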